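Clear the rejected bottles out of the clip-top tote

ROBOT

A 7-joint arm with a two-finger parallel gripper is mounted at the origin on the work surface. World frame = base frame: x ahead of the robot, y to its left, z up, the work surface at z = 0. Lengths are in m, angles in rad, forces in N, time in s.
With the tool pointing down it reaches from about 0.4 to 0.85 m from the base axis. Payload 10.4 kg.
Tool frame: the origin (TCP) lies at the very end of the fingers, on their centre line; the grasp point (between the pads) lies 19 mm behind it; z points along the fingers, y is the direction in which the jaws open and shut (so a half turn about z gives the same grasp; the last joint's range is limited). The gripper opens to 85 mm and grips with 20 to 120 N. Pads are 22 mm wide; open, the fingers measure 114 mm over their backs; the gripper's body (76 mm by 85 mm) begins 54 mm behind the grasp point. The pads swing forward as they close: fully open they stand 13 mm farther back than shut.
Start: joints at [-1.26, 0.332, -0.065, 1.46, 0.022, 1.35, -0.088], TCP at [0.205, 0.591, 0.231] pointing down, gripper open.
Joint ranges: [-2.6, 2.6], [-0.5, 2.12], [-1.47, 1.34], [0.16, 2.42], [-1.27, 4.41], [0.06, 2.06], [-2.6, 2.6]. Speed limits (rad/s): [2.22, 2.22, 2.79, 2.79, 3.14, 3.14, 3.14].

INTERFACE

Orientations are given as a unit quaternion [x, y, z, w].
In Python, from station import observe, read_camera, camera_params, job_done, spot_in gives the robot as it stands.
- The arm moves only by the tool servo_tool, never from a script. Its argument "series" is a list of rows, each a list of 2 entries, a list of its own where there are three numbers: the shift along the tool's x, y, z in units of 50 mm (1.0 is 50 mm), then the turn about the tool's z in units of 0.1 rad (1.0 is 0.1 rad). A call has 1 to 10 rows; each row shifts and turns the pose as measured when the row begins, along the tool's axes as they then stand; what a row does not reach is not made up. A row lasts 1/10 s, in which the tool goes at most 50 mm and 8.59 degrees, less where a joint would pass 70% of its speed; a pose out of reach is approached as far as the arm can. A call with a number of a shift or a turn outside -1 to 1 is refused whole. A call with a gripper value outside its range is refused whole. "hand" is the finger opening in mm, from 0 to 85.4, set as the call begins (left out, the last holds). The fingers move at their own pace and stop on an object; "force" is the grip in N (left out, the last holds). Time passes only in rows, so rows that do not move let the fingers close. It gives the time, the measured TCP pose, the force and the opening at its end, in the units of the state.
- observe(): the state, without advancing time (a new reading comes with each control period).
- read_camera(name): name is "scene" or "top" or "wrist"; returns (picture, depth): 384x512x3 uint8, blue, green, red; 384x512 float32, m along the optical axis (not along the pixel's ray), 0 where there is no reading.
- camera_params(name): a dict with "camera_matrix" (3x3 intrinsics, pixels), "k1" (the pictures are not rectified: a ray, as slopes to the right and down, at radius r is drawn at 1 + k1 r^2 times it, then the intrinsics apply), "R" (3x3) and "t" (3): a world point X has camera coordinates R X + t. Camera axes: x right, y down, z forward; pixel columns grow to the right and rows downward; lengths in m; the calibration is good to about 2 mm. A picture is of the moment at which its call begins: read the wrist's pose just before it. camera_params takes no time and is no camera call; for the wrist camera it gives the pose at the moment of the call.
- job_done(): hands the job in, once; it reports no verdict.
Trained networks look in the newest picture that a camera, given by its name, has taken for a name from the list of things; names that differ only in an ending like _2 or _b are one class to them, and where a whole thing is asked for, a point or a joint stands for the part that bears it (a point fixed in the world has none). Each returns a list of dicts, best first, with "p" (0 to 1); they miss things now and then, are a little off and sometimes report something else, mostly with a low value. They report only what shows in the picture. A call takes as long as a camera call. They do not tell look-alikes from the thing itself.
- spot_in(camera, target): "point" ([x, y, z] in m, in the coordinates of the camera as it stood for that picture, good to about 4 mm: the middle of the surface that is visible of it).
The state is a dict: "time": time; "joint_pos": joint angles; "joint_vel": joint speeds; "joint_torque": joint torques, N m; "ee_pos": TCP position; "eef_rot": TCP orientation; "ft_force": force on the tool from outside, world axes, zero at the start; "torque": the same for the moment, N m; "finger_gap": finger opening in m.
Only numpy, scipy, OpenCV 4.12 (cv2) and the standard library are available. Lean on these libraries where they do the work, as an engineer would, in place of code of your own. Each camera call takes 0.05 s, during which the arm holds its last target. There are 200 camera calls.

TASK

Flip both sprung clips off the ends of the sample tote's lid, then lift the lid off and lay it flat on the pale bench pad in the middle. Take every rejected square bottle out of the tote and drop it into the wire basket; once all of them are in, put the lid back squarely and fully home on the tote, leaving the clips open. Do not force the lid off while a clip still holds it, and do not knock over the wash bottle or the brown jar.

Things in the scene. Friction and masses are not known exactly. Their poses are not given: they have to be found in the camera images.
- tote: the clip-top storage tote: an open grey plastic box fixed to the bench, 170 mm long (its x) by 126 mm wide (its y) and 66 mm high, walls and floor 5 mm thick (inside 160 x 116 mm). Origin: centre of its underside, on the bench; z up. The clips are on its two short ends, the ends at -x and +x
- clip_near (a joint): sprung steel clip on the tote's -x end. 0 rad: shut, upright, hook over the lid edge; opens outwards and down to 1.6 about a level hinge along the tote's y, 92 mm from the tote's centre, 58 mm above the bench. Over-centre spring: resists (some 8 to 15 N on the tab) to 0.7 rad, then snaps open and stays. Push straight down about 20 mm on the thumb tab with shut fingers to flip it
- clip_far (a joint): the same clip on the tote's +x end, mirrored; its values mean the same (0 shut, 1.6 fully open)
- clip_near_tab (a point): top surface of the near clip's thumb tab, at the middle of where to push; shut, it is 120 mm from the tote's centre, 77.5 mm above the bench. The tab is a flat plate, 38 mm wide, sticking 40 mm out from the hinge line. The point moves with the clip
- clip_far_tab (a point): the same point on the far clip's thumb tab
- lid: the tote's loose white lid, 220 g: a plate 174 mm (x) by 130 mm (y), 6 mm thick, with a 150 x 106 mm, 5 mm deep plug below (5 mm to spare all round in the tote) and a grip ridge on top. Origin: centre of the plug's underside, z up. Seated, the origin is 61 mm above the tote's, the top face 72 mm above the bench; half a turn makes no difference
- lid_grip (a point): a point in the lid's grip ridge, 30 mm above the lid's origin and 19 mm above its top face. The ridge is solid, 80 mm long along the lid's x, 16 mm wide along its y, rising 34 mm above the top face: pinch it across its width from above
- basket: loose open wire basket (450 g), 190 mm (its x) by 150 mm (its y), 80 mm high, walls and floor 4 mm. Origin: centre of its underside; z up
- pad: thin pale bench pad fixed flat on the bench, 220 mm (its x) by 170 mm (its y), 3 mm thick. Origin: centre of its underside
- wash_bottle: bystander: white wash bottle with a red collar and a bent spout, 62 mm across, 180 mm tall, standing at the back. Origin: centre of its underside
- amber_jar: bystander: brown glass jar with a black cap, 60 mm across, 100 mm tall, standing at the back. Origin: centre of its underside
- bottle0_mid (a point): rejected sample bottle (2 to 4 of the four are present), 45 g, white: square body 34 x 34 mm, 38 mm high, under a round cap 26 mm across, 54 mm in all. Point: its centre, 27 mm above its underside; z towards the cap, x and y square to the body. At first it stands in the tote, in a 2 x 2 array 64 mm apart along the tote's x, 56 mm along its y
- bottle1_mid (a point): a rejected sample bottle like bottle0
- bottle2_mid (a point): a rejected sample bottle like bottle0
- bottle3_mid (a point): a rejected sample bottle like bottle0
Mind the look-alikes: they are no part of the job. Leave any purple look-alike of the basket alone. What is shaped like the lid but purple is not meant.

How it is judged:
By the outcome, as a careful person would: the job done as asked, in the order asked, and still so for the second after the job is handed in, with the robot touching nothing.
Of bottle0, bottle1, bottle2, bottle3 only 2 to 4 are there at a start; the rules pass over those that are not, and their reading is None.
At some moment in a run one of basket may be knocked a few centimetres aside while the robot is not near it.
Once in a run the grip may slacken for a moment while it holds something.
It also fails if it takes over 210 s, if anything falls off the work surface, if the arm or the gripper's body presses on something with over 40 N, if the wrist force passes 120 N, or if a joint passes its speed limit or range.

## Working session

There is one attempt and no reset: what is moved stays moved. The work goes in short steps, Python scripts to look and compute and a tool call to move; the robot and the scene stay as the last step left them, time stands still between calls to the robot, and variables do not carry over. Pictures are saved under pics/ and viewed, on a budget of 14 in all, crops included, one or two more only if the job needs it, and the job is handed in when it is done.

Besides the shell and the picture viewer there is one more tool, called after "Emit:" in YAML: its name, and indented under it one key for each argument. servo_tool: Moves the arm, as the interface text tells. Its arguments: {"type":"object","properties":{"series":{"type":"array"},"hand":{"type":"number"},"force":{"type":"number"}},"required":["series"]}

```bash
mkdir -p pics; ls; cat > h.py <<'E'
import numpy as np, cv2
from station import *
from scipy.spatial.transform import Rotation as Rot
def snap(cam,fn=None,crop=None,scale=1):
    P=camera_params(cam); img,d=read_camera(cam)
    if fn:
        im=img if crop is None else img[crop[1]:crop[3],crop[0]:crop[2]]
        cv2.imwrite('pics/'+fn,cv2.resize(im,None,fx=scale,fy=scale,interpolation=cv2.INTER_CUBIC))
    return img,d,P
def cloud(d,P):
    K=np.array(P['camera_matrix']);h,w=d.shape
    uv=np.stack(np.meshgrid(np.arange(w),np.arange(h)),-1).reshape(-1,1,2).astype(np.float64)
    n=cv2.undistortPoints(uv,K,np.array([P['k1'],0,0,0.])).reshape(h,w,2)
    c=np.dstack([n*d[...,None],d])
    return (c-np.array(P['t']))@np.array(P['R'])   # R^T (c-t)
def toworld(p,P): return np.array(P['R']).T@(np.array(p)-np.array(P['t']))
def proj(X,P):
    c=np.array(P['R'])@np.array(X)+np.array(P['t']);s=c[:2]/c[2];s=s*(1+P['k1']*(s@s))
    K=np.array(P['camera_matrix']);return K[:2,:2]@s+K[:2,2]
def spots(cam,names,P):
    for n in names:
        for r in spot_in(cam,n): 
            if r['p']>.2:
                w=toworld(r['point'],P); print(cam,n,round(r['p'],2),w.round(3),proj(w,P).round())
def tool(target=None,yaw=None):
    s=observe();R=Rot.from_quat(s['eef_rot']);p=np.array(s['ee_pos'])
    print('t',round(s['time'],2),'tcp',p.round(4),'xaxis',R.as_matrix()[:,0].round(3),'y',R.as_matrix()[:,1].round(3),'z',R.as_matrix()[:,2].round(3),'gap',s['finger_gap'],'F',np.round(s['ft_force'],1))
    if target is not None: print('shift units',(R.inv().apply(np.array(target)-p)/.05).round(2))
    return s,R,p
E
python3 - <<'E'
from h import *
tool()
i1,d1,P1=snap('scene','s0.png')
spots('scene',['tote','lid','basket','pad','wash_bottle','amber_jar','clip_near','clip_far'],P1)
i2,d2,P2=snap('top','t0.png')
spots('top',['tote','lid','lid_grip','basket','pad','wash_bottle','amber_jar','clip_near_tab','clip_far_tab'],P2)
print(P2['R'],P2['t'])
E
```

```text
pics
t 0.0 tcp [0.2047 0.5901 0.2305] xaxis [-0.945  0.328 -0.   ] y [ 0.328  0.945 -0.001] z [-0.    -0.001 -1.   ] gap 0.0853160382032693 F [-0.7  0.6 -0. ]
scene tote 0.71 [0.61  0.292 0.056] [338. 239.]
scene tote 0.55 [0.534 0.292 0.071] [343. 213.]
scene tote 0.53 [ 0.792 -0.116  0.075] [158. 256.]
scene lid 0.85 [0.535 0.292 0.071] [343. 214.]
scene lid 0.6 [0.631 0.302 0.082] [342. 239.]
scene lid 0.57 [0.425 0.499 0.005] [419. 216.]
scene basket 0.85 [ 0.49  -0.265  0.029] [152. 176.]
scene basket 0.77 [ 0.221 -0.3    0.026] [175. 122.]
scene pad 0.66 [ 0.561 -0.006  0.003] [231. 217.]
scene wash_bottle 0.81 [0.811 0.135 0.101] [258. 278.]
scene amber_jar 0.83 [ 0.79  -0.119  0.073] [157. 256.]
scene clip_near 0.52 [0.417 0.283 0.077] [345. 182.]
scene clip_far 0.69 [0.631 0.3   0.078] [342. 240.]
top tote 0.93 [0.443 0.287 0.077] [199. 215.]
top lid 0.86 [0.416 0.496 0.014] [142. 225.]
top lid 0.56 [0.521 0.288 0.071] [199. 192.]
top lid_grip 0.94 [0.412 0.5   0.01 ] [141. 226.]
top lid_grip 0.62 [0.521 0.289 0.071] [198. 192.]
top basket 0.89 [ 0.21  -0.301  0.027] [372. 280.]
top basket 0.79 [ 0.482 -0.268  0.026] [360. 202.]
top pad 0.74 [ 0.551 -0.006  0.004] [284. 185.]
top wash_bottle 0.96 [0.773 0.131 0.115] [244. 115.]
top amber_jar 0.56 [ 0.754 -0.122  0.102] [318. 121.]
top clip_near_tab 0.48 [0.414 0.286 0.079] [199. 223.]
top clip_far_tab 0.68 [0.628 0.296 0.077] [196. 161.]
[[-0.02090559 -0.99975406  0.00740163]
 [-0.9912158   0.0197589  -0.13077008]
 [ 0.13059167 -0.01007044 -0.99138509]] [0.08980707 0.50007667 1.57343404]
```

View pics/s0.png

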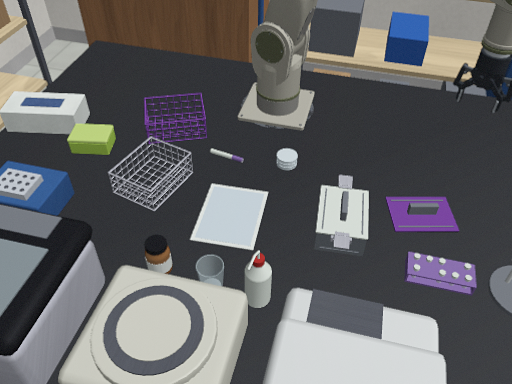

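View pics/t0.png

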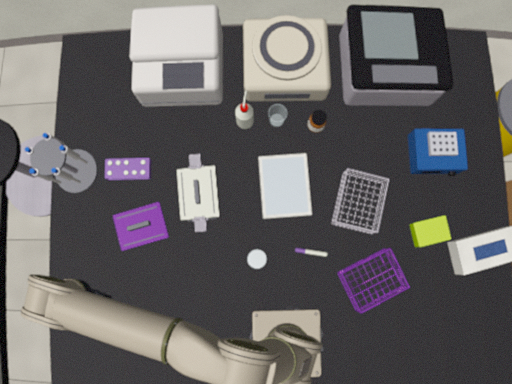

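Candidates: for the lid, the white one on the tote at top (199,192) and the purple look-alike at (141,226). For the basket, the white wire one at (360,202) and the purple one at (372,280). By the description I choose the white ones; next comes one close crop and a depth fit.

```bash
cat >> h.py <<'E'
def rect(pts):
    (c,wh,a)=cv2.minAreaRect(pts[:,:2].astype(np.float32)*1000); return np.round(c,1),np.round(wh,1),round(a,1)
E
python3 - <<'E'
from h import *
for cam in('top','scene'):
    img,d,P=snap(cam,'c_top.png' if cam=='top' else None,(170,140,400,250),3)
    W=cloud(d,P);v=d>0
    def sel(x0,x1,y0,y1,z0,z1): return v&(W[...,0]>x0)&(W[...,0]<x1)&(W[...,1]>y0)&(W[...,1]<y1)&(W[...,2]>z0)&(W[...,2]<z1)
    g=img.mean(2)
    m=sel(.35,.7,.19,.39,.06,.12);p=W[m];print(cam,'n',m.sum(),rect(p))
    lid=p[(p[:,2]>.066)&(p[:,2]<.0755)]; print('lid z',np.median(lid[:,2]),rect(lid))
    r=p[p[:,2]>.09]; print('ridge',len(r),rect(r),r[:,2].max())
    t=p[p[:,2]>.0745]; 
    for a,b in((.35,.44),(.60,.7)):
        q=t[(t[:,0]>a)&(t[:,0]<b)]; print('tab',len(q),rect(q) if len(q)>3 else'',np.median(q[:,2]) if len(q) else '')
    pad=sel(.4,.75,-.15,.14,-.01,.015)&(g>120)
    print('pad',rect(W[pad]),np.median(W[pad][:,2]))
    b=sel(.35,.65,-.4,-.15,.06,.1)&(g>90);print('basket rim',rect(W[b]),b.sum())
E
```

```text
top n 2237 (array([520.5, 292.9]), array([261.2, 132. ]), 4.4)
lid z 0.07195733768556115 (array([520.7, 293.1]), array([260.5, 131.6]), 4.8)
ridge 117 (array([520.3, 292.7]), array([76. , 16.9]), 4.0) 0.11427328788159663
tab 172 (array([414.4, 297.5]), array([101.5,  50.4]), 88.8) 0.07812230542571408
tab 150 (array([626.5, 286.8]), array([50.1, 88.8]), 1.2) 0.07825167391582326
pad (array([550.7,  -8.1]), array([227.9, 177.3]), 3.2) 0.0035526485811190793
basket rim (array([ 482.7, -264. ]), array([152.9, 190.6]), 74.7) 313
scene n 2840 (array([521.7, 291.3]), array([267.8, 129.9]), 4.4)
lid z 0.07119393551149895 (array([521.1, 291.3]), array([266.6, 129.9]), 4.4)
ridge 166 (array([525.1, 291.7]), array([84.6, 16.3]), 4.6) 0.10949911521178154
tab 147 (array([415.6, 283. ]), array([49. , 37.5]), 3.3) 0.07659802689839405
tab 222 (array([628.1, 294.2]), array([67.6, 53.3]), 89.8) 0.07711222302131857
pad (array([569.4,   1.8]), array([299.1, 216.1]), 11.5) 0.002399634153498089
basket rim (array([ 485.4, -264.4]), array([153.8, 196. ]), 75.1) 393
```

View pics/c_top.png

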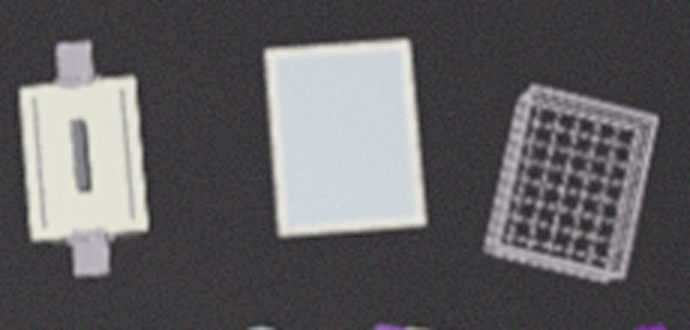

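Confirmed: the white lid with a dark ridge and both clips is at crop (85,155), the pad at (345,140) and the white wire basket at (575,180). First I turn to the tote's yaw and approach with shut fingers.

Emit:
servo_tool:
  series:
    - [[0, 0, 0], -0.82]
    - [[0, 0, 0], -0.82]
    - [[0, 0, 0], -0.82]
    - [[0, 0, 0], -0.82]
    - [[0, 0, 0], -0.82]
    - [[-0.4, -0.8, 0.1], 0]
    - [[-0.4, -0.8, 0.1], 0]
    - [[-0.4, -0.8, 0.1], 0]
    - [[-0.4, -0.8, 0.1], 0]
    - [[-0.4, -0.8, 0.1], 0]
  hand: 0

```text
time: 2.05
ee_pos: [0.3216, 0.4002, 0.2047]
eef_rot: [-0.053, 0.999, 0.002, -0.001]
ft_force: [0.8, 0.4, 0.2]
finger_gap: 0.0003
```

```bash
python3 -c "
from h import *
tool([.401,.283,.10])"
```

```text
t 2.05 tcp [0.3216 0.4002 0.2047] xaxis [-0.994 -0.105  0.002] y [-0.105  0.994  0.004] z [-0.002  0.003 -1.   ] gap 0.00025278848148870805 F [0.8 0.4 0.2]
shift units [-1.34 -2.51  2.08]
```

Emit:
servo_tool:
  series:
    - [[-0.45, -0.84, 0.4], 0.28]
    - [[-0.45, -0.84, 0.5], 0]
    - [[-0.45, -0.84, 0.5], 0]
    - [[0, 0, 0.3], 0]
    - [[0, 0, 0], 0]

```text
time: 2.55
ee_pos: [0.3993, 0.2798, 0.1235]
eef_rot: [-0.033, 0.999, 0.003, 0.001]
ft_force: [-1.0, 0.6, -1.3]
finger_gap: -0.0002
```

```bash
python3 -c "
from h import *
tool([.401,.283,.10])
img,d,P=snap('wrist','w1.png')
spots('wrist',['clip_near_tab','clip_near','lid_grip'],P)"
```

```text
t 2.55 tcp [0.3993 0.2798 0.1235] xaxis [-0.998 -0.066 -0.002] y [-0.066  0.998  0.006] z [ 0.002  0.006 -1.   ] gap -0.0001929927837109174 F [-1.   0.6 -1.3]
shift units [-0.04  0.06  0.47]
wrist clip_near_tab 0.65 [0.399 0.289 0.078] [272. 225.]
wrist clip_near 0.75 [0.404 0.285 0.076] [265. 231.]
wrist clip_near 0.43 [0.43  0.285 0.059] [261. 254.]
wrist lid_grip 0.74 [0.416 0.458 0.011] [460. 223.]
wrist lid_grip 0.56 [0.445 0.304 0.075] [288. 285.]
```

View pics/w1.png

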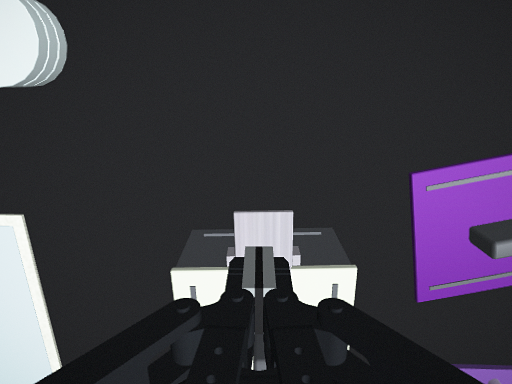

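The fingers stand over the near tab at wrist pixel (264,250). I push down.

Emit:
servo_tool:
  series:
    - [[-0.03, 0.06, 0.4], 0]
    - [[0, 0, 0.4], 0]
    - [[0, 0, 0.25], 0]
    - [[0, 0, 0.2], 0]
    - [[0, 0, 0.2], 0]
    - [[0, 0, 0.15], 0]
    - [[0, 0, 0.1], 0]

```text
time: 3.45
ee_pos: [0.3952, 0.2941, 0.0439]
eef_rot: [-0.041, 0.999, 0.006, -0.0]
ft_force: [0.1, 0.6, 0.3]
finger_gap: -0.0001
```

Emit:
servo_tool:
  series:
    - [[0, 0, -0.8], 0]
    - [[0, 0, -0.8], 0]
    - [[0, 0, -0.7], 0]
    - [[-0.9, 0, 0], 0.08]
    - [[-0.9, 0, 0], 0]
    - [[-0.9, 0, 0], 0]
    - [[-0.9, 0, 0], 0]
    - [[-0.9, 0, 0], 0]
    - [[-0.4, 0, 0], 0]
    - [[0, 0, 0], 0]

```text
time: 4.45
ee_pos: [0.6517, 0.3186, 0.1705]
eef_rot: [-0.041, 0.999, 0.01, 0.007]
ft_force: [-0.5, 0.4, -0.3]
finger_gap: -0.0
```

```bash
python3 -c "
from h import *
tool([.641,.301,.10])
img,d,P=snap('wrist')
spots('wrist',['clip_far_tab','clip_far'],P)"
```

```text
t 4.45 tcp [0.6517 0.3186 0.1705] xaxis [-0.996 -0.083 -0.015] y [-0.083  0.996  0.019] z [ 0.014  0.02  -1.   ] gap -1.7963987668508753e-05 F [-0.5  0.4 -0.3]
shift units [ 0.26 -0.36  1.4 ]
wrist clip_far_tab 0.76 [0.627 0.301 0.081] [234. 166.]
wrist clip_far 0.75 [0.63  0.301 0.077] [235. 169.]
```

Emit:
servo_tool:
  series:
    - [[0.26, -0.36, 0.6], 0]
    - [[0, 0, 0.5], 0]
    - [[0, 0, 0], 0]

```text
time: 4.9
ee_pos: [0.635, 0.3036, 0.1167]
eef_rot: [-0.044, 0.999, 0.012, 0.007]
ft_force: [-1.1, 0.7, 0.5]
finger_gap: 0.0002
```

```bash
python3 -c "
from h import *
tool([.641,.301,.10])"
```

```text
t 4.9 tcp [0.635  0.3036 0.1167] xaxis [-0.996 -0.088 -0.016] y [-0.088  0.996  0.023] z [ 0.014  0.024 -1.   ] gap 0.0002491882465616588 F [-1.1  0.7  0.5]
shift units [-0.11 -0.07  0.33]
```

Emit:
servo_tool:
  series:
    - [[-0.11, -0.07, 0.4], 0]
    - [[0, 0, 0.35], 0]
    - [[0, 0, 0.2], 0]
    - [[0, 0, 0.2], 0]
    - [[0, 0, 0.2], 0]
    - [[0, 0, 0.15], 0]
    - [[0, 0, 0.05], 0]

```text
time: 5.6
ee_pos: [0.6497, 0.3064, 0.0508]
eef_rot: [-0.045, 0.999, 0.016, 0.019]
ft_force: [-0.0, 0.4, -0.4]
finger_gap: 0.0001
```

Emit:
servo_tool:
  series:
    - [[0, 0, -0.8], 0]
    - [[0, 0, -0.8], 0]
    - [[0, 0, -0.8], 0]
    - [[0.6, 0, -0.5], 0]
    - [[0.9, 0, 0], 0]
    - [[0.8, 0, 0], 0]
    - [[0, 0, 0], 0]
  hand: 60
  force: 60

```text
time: 6.3
ee_pos: [0.5213, 0.2935, 0.1945]
eef_rot: [-0.047, 0.999, 0.016, 0.015]
ft_force: [0.5, -0.4, 0.0]
finger_gap: 0.0599
```

```bash
python3 -c "
from h import *
tool([.521,.292,.087])
i,d,P=snap('top','t2.png',(170,140,400,250),3)
W=cloud(d,P);p=W[d>0]
for n,c in(('near',(.401,.283)),('far',(.641,.301))):
    q=p[(abs(p[:,0]-c[0])<.012)&(abs(p[:,1]-c[1])<.012)];print(n,np.median(q[:,2]),len(q))
spots('top',['clip_near_tab','clip_far_tab'],P)
i,d,P=snap('wrist')
spots('wrist',['lid_grip','clip_far','clip_near'],P)
"
```

```text
t 6.3 tcp [0.5213 0.2935 0.1945] xaxis [-0.995 -0.094 -0.031] y [-0.095  0.995  0.03 ] z [ 0.028  0.033 -0.999] gap 0.05989346825501721 F [ 0.5 -0.4  0. ]
shift units [ 0.07 -0.09  2.15]
near 0.5869568980433338 5
far 0.00213632213999818 10
wrist lid_grip 0.94 [0.505 0.295 0.074] [259. 160.]
wrist lid_grip 0.8 [0.421 0.469 0.012] [445.  75.]
wrist clip_far 0.74 [0.631 0.299 0.06 ] [251. 279.]
wrist clip_near 0.9 [0.419 0.286 0.057] [256.  47.]
```

View pics/t2.png

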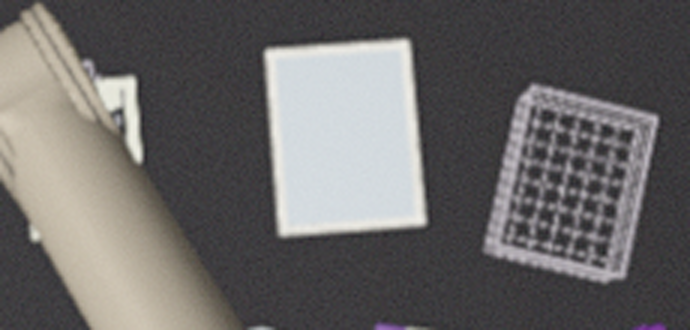

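```bash
python3 -c "
from h import *
i,d,P=snap('wrist','w2.png')
W=cloud(d,P);p=W[d>0]
for n,c in(('near',(.401,.283)),('far',(.641,.301)),('near92',(.412,.284))):
    q=p[(abs(p[:,0]-c[0])<.006)&(abs(p[:,1]-c[1])<.012)];print(n,np.percentile(q[:,2],[5,50,95]).round(3),len(q))
q=p[(p[:,2]>.09)&(p[:,2]<.112)&(abs(p[:,0]-.52)<.06)&(abs(p[:,1]-.292)<.02)];print('ridge',len(q),rect(q))
q=p[(p[:,2]>.066)&(p[:,2]<.078)&(abs(p[:,0]-.52)<.12)&(abs(p[:,1]-.292)<.09)];print('lid',len(q),rect(q))
"
```

```text
near [-0.001  0.     0.001] 251Traceback (most recent call last):
  File "<string>", line 6, in <module>
    q=p[(abs(p[:,0]-c[0])<.006)&(abs(p[:,1]-c[1])<.012)];print(n,np.percentile(q[:,2],[5,50,95]).round(3),len(q))
                                                                 ~~~~~~~~~~~~~^^^^^^^^^^^^^^^^^^
    return _quantile_unchecked(
        a, q, axis, out, overwrite_input, method, keepdims, weights)
    return _ureduce(a,
                    func=_quantile_ureduce_func,
    ...<5 lines>...
                    overwrite_input=overwrite_input,
                    method=method)
    r = func(a, **kwargs)
    result = _quantile(arr,
                       quantiles=q,
    ...<2 lines>...
                       out=out,
                       weights=wgt)
    slices_having_nans = np.isnan(arr[-1, ...])
                                  ~~~^^^^^^^^^
IndexError: index -1 is out of bounds for axis 0 with size 0
```

View pics/w2.png

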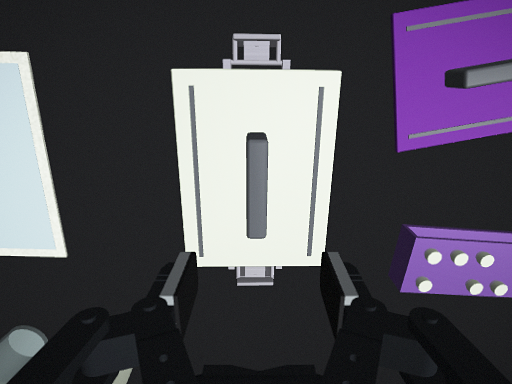

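Both clips hang open: the near one at (257,48) and the far one at (255,272). I go down on the ridge.

Emit:
servo_tool:
  series:
    - [[0.05, -0.05, 0.5], 0.17]
    - [[0, 0, 0.5], 0]
    - [[0, 0, 0.5], 0]
    - [[0, 0, 0.3], 0]
    - [[0, 0, 0], 0]

```text
time: 7.2
ee_pos: [0.5304, 0.292, 0.1001]
eef_rot: [-0.035, 0.999, 0.015, 0.016]
ft_force: [-0.0, 0.3, 0.9]
finger_gap: 0.0601
```

```bash
python3 -c "
from h import *
tool([.521,.292,.078])"
```

```text
t 7.2 tcp [0.5304 0.292  0.1001] xaxis [-0.997 -0.069 -0.033] y [-0.07   0.997  0.028] z [ 0.031  0.031 -0.999] gap 0.06011653520664404 F [-0.   0.3  0.9]
shift units [0.2  0.   0.44]
```

Emit:
servo_tool:
  series:
    - [[0.18, 0, 0.2], 0]
    - [[0, 0, 0.2], 0]
    - [[0, 0, 0], 0]

```text
time: 7.5
ee_pos: [0.5237, 0.2919, 0.0803]
eef_rot: [-0.034, 0.999, 0.015, 0.017]
ft_force: [-0.2, -0.3, -0.1]
finger_gap: 0.0598
```

Emit:
servo_tool:
  series:
    - [[0, 0, 0], 0]
    - [[0, 0, 0], 0]
    - [[0, 0, 0], 0]
    - [[0, 0, 0], 0]
    - [[0, 0, 0], 0]
  hand: 5
  force: 90

```text
time: 8.0
ee_pos: [0.5262, 0.2924, 0.0836]
eef_rot: [-0.034, 0.999, 0.016, 0.019]
ft_force: [-0.8, 0.1, -1.9]
finger_gap: 0.0139
```

Emit:
servo_tool:
  series:
    - [[0, 0, -0.15], 0]
    - [[0, 0, -0.25], 0]
    - [[0, 0, -0.3], 0]
    - [[0, 0, -0.3], 0]
    - [[0, 0, -0.3], 0]
    - [[0, 0, -0.3], 0]
    - [[0, 0, 0], 0]

```text
time: 8.7
ee_pos: [0.5231, 0.2895, 0.171]
eef_rot: [-0.034, 0.999, 0.016, 0.019]
ft_force: [0.5, 0.1, -2.2]
finger_gap: 0.0141
```

```bash
python3 -c "
from h import *
tool([.551,-.008,.15])
i,d,P=snap('wrist')
W=cloud(d,P);p=W[d>0]
spots('wrist',['lid_grip'],P)
i,d,P=snap('scene','s3.png',(180,100,460,310),2)"
```

```text
t 8.7 tcp [0.5231 0.2895 0.171 ] xaxis [-0.997 -0.067 -0.039] y [-0.068  0.997  0.031] z [ 0.037  0.033 -0.999] gap 0.014139582803799018 F [ 0.5  0.1 -2.2]
shift units [-0.14 -5.98  0.24]
wrist lid_grip 0.84 [0.478 0.29  0.163] [264. 170.]
wrist lid_grip 0.79 [0.426 0.464 0.013] [455.  78.]
```

View pics/s3.png

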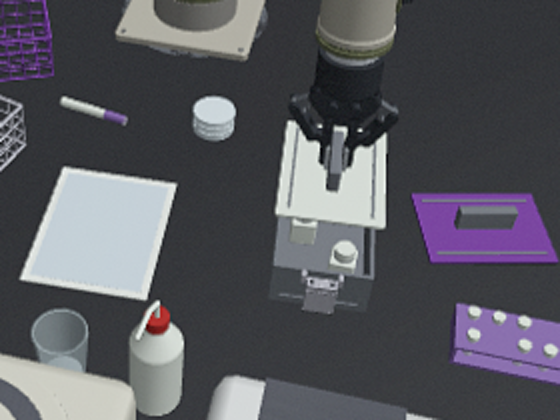

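The lid is held (2.2 N). Bottles show at (303,230) and (344,256). I carry the lid to the pad.

Emit:
servo_tool:
  series:
    - [[0, -0.4, 0], 0]
    - [[0, -0.7, 0], 0]
    - [[0, -0.8, 0], 0]
    - [[-0.05, -0.8, 0], 0]
    - [[-0.05, -0.8, 0], 0]
    - [[-0.05, -0.8, 0], 0]
    - [[-0.05, -0.8, 0], 0]
    - [[-0.05, -0.6, 0], 0]
    - [[0, -0.3, 0], 0]
    - [[0, 0, 0], 0]

```text
time: 9.85
ee_pos: [0.55, -0.0206, 0.149]
eef_rot: [-0.036, 0.999, 0.013, 0.01]
ft_force: [-0.6, 0.7, -2.0]
finger_gap: 0.0144
```

```bash
python3 -c "
from h import *
tool([.556,-.008,.028])"
```

```text
t 9.85 tcp [ 0.55   -0.0206  0.149 ] xaxis [-0.997 -0.071 -0.02 ] y [-0.071  0.997  0.025] z [ 0.019  0.026 -0.999] gap 0.01440193019567331 F [-0.6  0.7 -2. ]
shift units [-0.09  0.18  2.43]
```

Emit:
servo_tool:
  series:
    - [[-0.1, 0.15, 0.4], 0]
    - [[0, 0, 0.5], 0]
    - [[0, 0, 0.5], 0]
    - [[0, 0, 0.4], 0]
    - [[0, 0, 0.3], 0]
    - [[0, 0, 0.1], 0]
    - [[0, 0, 0], 0]

```text
time: 10.55
ee_pos: [0.5541, -0.0015, 0.0319]
eef_rot: [-0.038, 0.999, 0.014, 0.007]
ft_force: [-0.2, -0.6, -1.5]
finger_gap: 0.0141
```

```bash
python3 -c "
from h import *
tool([.556,-.008,.026])"
```

```text
t 10.55 tcp [ 0.5541 -0.0015  0.0319] xaxis [-0.997 -0.077 -0.015] y [-0.077  0.997  0.027] z [ 0.013  0.028 -1.   ] gap 0.014050120317770469 F [-0.2 -0.6 -1.5]
shift units [-0.03 -0.14  0.11]
```

Emit:
servo_tool:
  series:
    - [[0, -0.1, 0.08], 0]
    - [[0, 0, 0.08], 0]
    - [[0, 0, 0], 0]

```text
time: 10.85
ee_pos: [0.5559, -0.0059, 0.0256]
eef_rot: [-0.039, 0.999, 0.014, 0.008]
ft_force: [-2.0, 0.6, 1.8]
finger_gap: 0.0139
```

Emit:
servo_tool:
  series:
    - [[0, 0, 0], 0]
    - [[0, 0, 0], 0]
    - [[0, 0, 0], 0]
    - [[0, 0, 0], 0]
  hand: 60

```text
time: 11.25
ee_pos: [0.5577, -0.0061, 0.0274]
eef_rot: [-0.038, 0.999, 0.015, 0.011]
ft_force: [-0.4, -0.2, 0.1]
finger_gap: 0.0602
```

Emit:
servo_tool:
  series:
    - [[0, 0, -0.4], 0]
    - [[0, 0, -0.6], 0]
    - [[0, 0, -0.9], 0]
    - [[0, 0, -0.9], 0]
    - [[-0.1, 0.8, 0], 0]
    - [[0, 0.9, 0], 0]
    - [[0, 0.9, 0], 0]
    - [[0, 0.9, 0], 0]
    - [[0, 0.9, 0], 0]
    - [[0, 0.6, 0], 0]

```text
time: 12.25
ee_pos: [0.5423, 0.242, 0.1822]
eef_rot: [-0.032, 0.999, 0.015, 0.013]
ft_force: [0.8, -0.0, -0.5]
finger_gap: 0.06
```

```bash
python3 -c "
from h import *
tool()
i,d,P=snap('wrist','w4.png')
spots('wrist',['bottle0_mid','bottle1_mid','tote'],P)
i,d,P=snap('scene')
spots('scene',['bottle0_mid','lid_grip'],P)
W=cloud(d,P);p=W[d>0]
q=p[(p[:,2]>.008)&(p[:,2]<.019)&(abs(p[:,0]-.55)<.12)&(abs(p[:,1])<.09)];print('lid',len(q),rect(q),np.percentile(q[:,2],[5,50,95]))"
```

```text
t 12.25 tcp [0.5423 0.242  0.1822] xaxis [-0.998 -0.064 -0.026] y [-0.065  0.997  0.029] z [ 0.024  0.03  -0.999] gap 0.05998479222745899 F [ 0.8 -0.  -0.5]
wrist bottle0_mid 0.8 [0.487 0.262 0.049] [282. 119.]
wrist bottle1_mid 0.31 [0.76  0.121 0.065] [128. 374.]
wrist tote 0.92 [0.516 0.3   0.005] [313. 146.]
scene bottle0_mid 0.57 [0.561 0.001 0.013] [233. 215.]
scene bottle0_mid 0.48 [0.505 0.261 0.041] [331. 211.]
scene lid_grip 0.63 [0.427 0.502 0.014] [421. 215.]
scene lid_grip 0.6 [ 0.564 -0.     0.015] [232. 215.]
lid 2000 (array([562.2,  -8.3]), array([196.1, 137.3]), 2.9) [0.00977513 0.01313999 0.01658831]
```

View pics/w4.png

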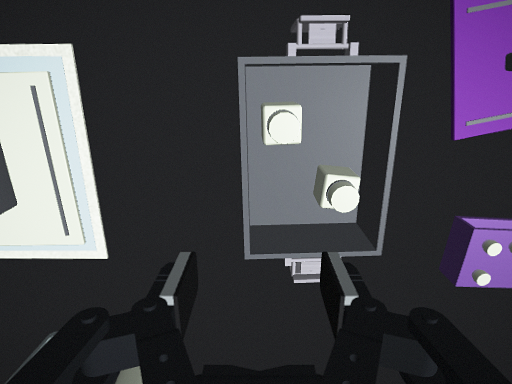

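Two bottles are present: (283,122) at near/-y and (340,190) at far/+y. I turn 90° so the jaws work along the tote's long side, where there is room.

```bash
python3 -c "
from h import *
s,R,p=tool([.5508,.3224,.10]);print(np.round(s['joint_pos'],2))
i,d,P=snap('wrist')
W=cloud(d,P);p=W[d>0]
for c in((.4912,.2616),(.5508,.3224)):
    q=p[(p[:,2]>.052)&(p[:,2]<.064)&(abs(p[:,0]-c[0])<.025)&(abs(p[:,1]-c[1])<.025)];print('cap',len(q),rect(q))
q=p[(p[:,2]>.062)&(p[:,2]<.07)&(abs(p[:,0]-.52)<.1)&(abs(p[:,1]-.292)<.08)];print('rim',rect(q))
"
```

```text
t 12.6 tcp [0.5437 0.2365 0.1821] xaxis [-0.998 -0.059 -0.026] y [-0.06   0.998  0.027] z [ 0.024  0.029 -0.999] gap 0.06019494051523066 F [-0.5 -0.2 -0.6]
shift units [-0.2   1.66  1.69]
[-0.66  0.27  0.22  1.66 -0.08  1.19  1.2 ]
cap 816 (array([492.7, 263.1]), array([25.5, 25.1]), 2.6)
cap 690 (array([550.7, 322.4]), array([25.6, 25. ]), 87.1)
rim (array([522.1, 293.5]), array([188.3, 126.7]), 4.6)
```

Emit:
servo_tool:
  series:
    - [[0, 0.5, 0], 1]
    - [[0, 0.4, 0], 1]
    - [[0, 0.2, 0], 1]
    - [[0, 0, 0], 1]
    - [[0, 0, 0], 1]
    - [[0, 0, 0], 1]
    - [[0, 0, 0], 1]
    - [[0, 0, 0], 1]
    - [[0, 0, 0], 1]
    - [[0, 0, 0], 1]
  hand: 62

```text
time: 13.65
ee_pos: [0.5488, 0.2818, 0.1847]
eef_rot: [0.478, 0.878, 0.018, 0.005]
ft_force: [0.3, 0.2, -0.9]
finger_gap: 0.0624
```

Emit:
servo_tool:
  series:
    - [[0, 0, 0], 1]
    - [[0, 0, 0], 1]
    - [[0, 0, 0], 1]
    - [[0, 0, 0], 1]
    - [[0, 0, 0], 1]
    - [[0, 0, 0], 0.6]
    - [[0, 0, 0], 0]

```text
time: 14.35
ee_pos: [0.5515, 0.2737, 0.1855]
eef_rot: [0.716, 0.698, 0.019, -0.0]
ft_force: [-0.1, -0.1, -0.6]
finger_gap: 0.0622
```

```bash
python3 -c "
from h import *
s,R,p=tool([.5508,.3224,.10]);print(np.round(s['joint_pos'],2))"
```

```text
t 14.35 tcp [0.5515 0.2737 0.1855] xaxis [0.024 0.999 0.028] y [ 0.999 -0.025  0.027] z [ 0.027  0.027 -0.999] gap 0.06217216427546457 F [-0.1 -0.1 -0.6]
shift units [ 0.93 -0.08  1.73]
[-0.88  0.32  0.44  1.61 -0.16  1.21 -0.44]
```

Emit:
servo_tool:
  series:
    - [[0.5, 0, 0.5], -0.5]
    - [[0.45, 0, 0.6], -0.5]
    - [[0, 0, 0.5], 0]
    - [[0, 0, 0], 0]

```text
time: 14.75
ee_pos: [0.5564, 0.3221, 0.1065]
eef_rot: [0.677, 0.735, 0.021, 0.001]
ft_force: [-0.5, -1.4, -0.4]
finger_gap: 0.0618
```

```bash
python3 -c "
from h import *
s,R,p=tool([.5508,.3224,.016])
i,d,P=snap('wrist','w5.png')"
```

```text
t 14.75 tcp [0.5564 0.3221 0.1065] xaxis [-0.082  0.996  0.027] y [0.996 0.081 0.033] z [ 0.031  0.029 -0.999] gap 0.06175908218753943 F [-0.5 -1.4 -0.4]
shift units [-0.03 -0.17  1.81]
```

View pics/w5.png

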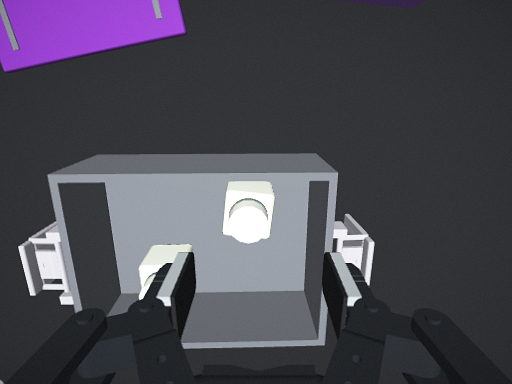

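Emit:
servo_tool:
  series:
    - [[-0.03, -0.17, 0.3], 0]
    - [[0, 0, 0.3], 0]
    - [[0, 0, 0], 0]
  hand: 50

```text
time: 15.1
ee_pos: [0.5527, 0.3206, 0.082]
eef_rot: [0.678, 0.735, 0.025, 0.002]
ft_force: [0.3, -0.4, 0.4]
finger_gap: 0.0498
```

```bash
python3 -c "
from h import *
s,R,p=tool([.5508,.3224,.016])"
```

```text
t 15.1 tcp [0.5527 0.3206 0.082 ] xaxis [-0.081  0.996  0.031] y [0.996 0.08  0.04 ] z [ 0.038  0.034 -0.999] gap 0.04984910161427068 F [ 0.3 -0.4  0.4]
shift units [-0.   -0.09  1.32]
```

Emit:
servo_tool:
  series:
    - [[0, -0.09, 0.3], 0]
    - [[0, 0, 0.3], 0]
    - [[0, 0, 0.3], 0]
    - [[0, 0, 0.2], 0]
    - [[0, 0, 0.1], 0]
    - [[0, 0, 0], 0]

```text
time: 15.7
ee_pos: [0.5548, 0.3225, 0.0228]
eef_rot: [0.678, 0.734, 0.028, 0.003]
ft_force: [-0.3, -0.3, 0.2]
finger_gap: 0.0497
```

```bash
python3 -c "
from h import *
s,R,p=tool([.5508,.3224,.016])"
```

```text
t 15.7 tcp [0.5548 0.3225 0.0228] xaxis [-0.08   0.996  0.033] y [0.996 0.079 0.046] z [ 0.043  0.037 -0.998] gap 0.04967714776220347 F [-0.3 -0.3  0.2]
shift units [-0.   -0.09  0.13]
```

Emit:
servo_tool:
  series:
    - [[0, -0.08, 0.13], 0]
    - [[0, 0, 0], 0]
    - [[0, 0, 0], 0]
    - [[0, 0, 0], 0]
    - [[0, 0, 0], 0]
  hand: 20
  force: 60

```text
time: 16.2
ee_pos: [0.5516, 0.323, 0.0169]
eef_rot: [0.678, 0.734, 0.029, 0.003]
ft_force: [0.1, -0.2, -0.4]
finger_gap: 0.0329
```

Emit:
servo_tool:
  series:
    - [[0, 0, -0.2], 0]
    - [[0, 0, -0.4], 0]
    - [[0, 0, -0.6], 0]
    - [[0, 0, -0.7], 0]
    - [[0, 0, -0.7], 0]
    - [[0, 0, -0.6], 0]
    - [[0, 0, 0], 0]

```text
time: 16.9
ee_pos: [0.5437, 0.3156, 0.1865]
eef_rot: [0.679, 0.734, 0.029, 0.004]
ft_force: [0.1, 0.3, 0.3]
finger_gap: 0.0332
```

```bash
python3 -c "
from h import *
i,d,P=snap('top')
W=cloud(d,P);v=d>0;g=i.mean(2)
b=v&(W[...,0]>.33)&(W[...,0]<.65)&(W[...,1]>-.42)&(W[...,1]<-.13)&(W[...,2]>.06)&(W[...,2]<.1)&(g>90);print('basket rim',rect(W[b]),b.sum())
s,R,p=tool([.484,-.264,.17]);print(np.round(s['joint_pos'],2))"
```

```text
basket rim (array([ 481.9, -264.2]), array([153.3, 190. ]), 74.5) 307
t 16.95 tcp [0.543  0.3154 0.1845] xaxis [-0.079  0.996  0.033] y [0.996 0.078 0.046] z [ 0.043  0.037 -0.998] gap 0.03318301994848804 F [ 0.1 -0.8  0.2]
shift units [-11.46  -2.09  -0.19]
[-0.92  0.34  0.41  1.59 -0.15  1.19 -0.41]
```

Emit:
servo_tool:
  series:
    - [[-0.5, 0, -0.05], 0]
    - [[-0.8, -0.12, -0.04], 0]
    - [[-0.95, -0.15, -0.03], 0]
    - [[-0.95, -0.15, -0.03], 0]
    - [[-0.95, -0.15, -0.03], 0]
    - [[-0.95, -0.15, -0.03], 0]
    - [[-0.95, -0.15, -0.03], 0]
    - [[-0.95, -0.15, -0.03], 0]
    - [[-0.95, -0.15, -0.03], 0]
    - [[-0.9, -0.1, -0.03], 0]

```text
time: 17.95
ee_pos: [0.5088, -0.1392, 0.1766]
eef_rot: [0.673, 0.739, 0.026, -0.001]
ft_force: [1.3, 0.3, 0.2]
finger_gap: 0.0333
```

```bash
python3 -c "
from h import *
s,R,p=tool([.516,-.273,.17]);print(np.round(s['joint_pos'],2))"
```

```text
t 17.95 tcp [ 0.5088 -0.1392  0.1766] xaxis [-0.093  0.995  0.035] y [0.995 0.092 0.037] z [ 0.034  0.039 -0.999] gap 0.0333020333527341 F [1.3 0.3 0.2]
shift units [-2.68 -0.11  0.03]
[-0.43  0.15  0.71  1.84 -0.16  1.16  0.42]
```

Emit:
servo_tool:
  series:
    - [[-0.8, 0, -0.02], 0]
    - [[-0.8, -0.05, -0.02], 0]
    - [[-0.7, -0.05, -0.02], 0]
    - [[-0.3, 0, 0], 0]
    - [[0, 0, 0], 0]

```text
time: 18.45
ee_pos: [0.51, -0.2813, 0.1716]
eef_rot: [0.677, 0.735, 0.023, -0.002]
ft_force: [0.3, -0.1, -0.9]
finger_gap: 0.0334
```

```bash
cat >> h.py <<'E'
def basket():
    i,d,P=snap('scene');W=cloud(d,P);g=i.mean(2);m=(d>0)&(W[...,0]>.33)&(W[...,0]<.65)&(W[...,1]>-.42)&(W[...,1]<-.13)&(W[...,2]>.06)&(W[...,2]<.09)&(g>90)&(np.ptp(i,axis=2)<50)
    print('basket rim',rect(W[m]),m.sum());spots('scene',['basket'],P)
    i,d,P=snap('wrist');spots('wrist',['basket','bottle0_mid'],P)
E
python3 -c "
from h import *
basket();s,R,p=tool([.516,-.273,.17])"
```

```text
basket rim (array([ 485. , -264.4]), array([155.9, 195.1]), 75.0) 379
scene basket 0.94 [ 0.489 -0.267  0.032] [152. 175.]
scene basket 0.76 [ 0.219 -0.298  0.03 ] [175. 121.]
scene basket 0.46 [0.415 0.28  0.059] [343. 186.]
wrist basket 0.73 [ 0.296 -0.335  0.024] [ 27. 226.]
wrist basket 0.72 [ 0.453 -0.254  0.03 ] [192. 157.]
t 18.7 tcp [ 0.5116 -0.2772  0.1723] xaxis [-0.089  0.995  0.036] y [0.996 0.087 0.034] z [ 0.03   0.039 -0.999] gap 0.03299495979130609 F [-0.5 -0.4 -0.8]
shift units [0.07 0.09 0.05]
```

Emit:
servo_tool:
  series:
    - [[0, 0, 0.4], 0]
    - [[0, 0, 0.6], 0]
    - [[0, 0, 0.6], 0]
    - [[0, 0, 0.6], 0]
    - [[0, 0, 0.35], 0]
    - [[0, 0, 0.1], 0]
    - [[0, 0, 0], 0]

```text
time: 19.4
ee_pos: [0.5206, -0.2618, 0.0377]
eef_rot: [0.67, 0.742, 0.028, -0.001]
ft_force: [0.3, 0.0, -0.3]
finger_gap: 0.0329
```

Emit:
servo_tool:
  series:
    - [[0, 0, 0], 0]
    - [[0, 0, 0], 0]
    - [[0, 0, 0], 0]
    - [[0, 0, 0], 0]
  hand: 48

```text
time: 19.8
ee_pos: [0.523, -0.2618, 0.0416]
eef_rot: [0.669, 0.742, 0.03, 0.001]
ft_force: [0.6, -1.1, -0.4]
finger_gap: 0.0477
```

Emit:
servo_tool:
  series:
    - [[0, 0, -0.5], 0]
    - [[0, 0, -0.8], 0]
    - [[0, 0, -0.9], 0]
    - [[0, 0, -0.7], 0]
    - [[0.7, 0, 0], 0]
    - [[0.95, 0, 0], 0]
    - [[0.95, 0, 0], 0]
    - [[0.95, 0, 0], 0]
    - [[0.95, 0, 0], 0]
    - [[0.95, 0, 0], 0]

```text
time: 20.8
ee_pos: [0.4889, 0.0015, 0.2067]
eef_rot: [0.676, 0.736, 0.032, 0.006]
ft_force: [1.8, 0.7, -0.1]
finger_gap: 0.0478
```

```bash
python3 -c "
from h import *
i,d,P=snap('top','t6.png',(170,140,400,250),3)
spots('top',['basket','bottle0_mid'],P)
s,R,p=tool([.4915,.2625,.12])"
```

```text
top basket 0.89 [ 0.482 -0.269  0.029] [360. 202.]
top basket 0.62 [ 0.208 -0.299  0.026] [372. 280.]
top bottle0_mid 0.67 [0.49  0.258 0.045] [208. 202.]
t 20.95 tcp [0.4892 0.0031 0.2065] xaxis [-0.093  0.995  0.035] y [0.994 0.091 0.053] z [ 0.05   0.04  -0.998] gap 0.04804197904428147 F [-0.5 -1.9  0.4]
shift units [5.1  0.43 1.93]
```

View pics/t6.png

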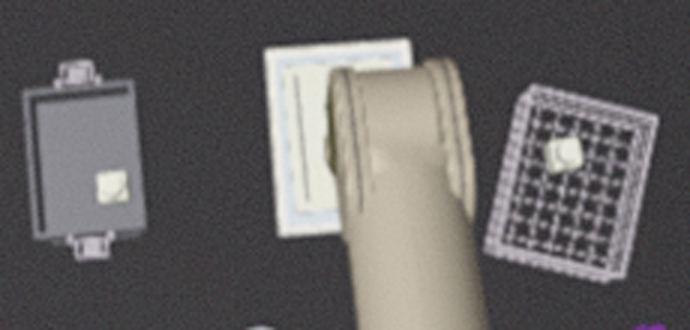

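The first bottle is in the basket at (565,155) and one is left in the tote at (112,187). I go back for it.

Emit:
servo_tool:
  series:
    - [[0.7, 0.1, 0], 0]
    - [[0.9, 0.1, 0.1], 0]
    - [[0.95, 0.1, 0.1], 0]
    - [[0.95, 0.1, 0.2], 0]
    - [[0.95, 0.1, 0.3], 0]
    - [[0.6, 0, 0.4], 0]
    - [[0.1, 0, 0.4], 0]
    - [[0, 0, 0], 0]

```text
time: 21.75
ee_pos: [0.5021, 0.264, 0.1435]
eef_rot: [0.68, 0.732, 0.035, 0.007]
ft_force: [-0.6, -1.3, -0.4]
finger_gap: 0.048
```

```bash
python3 -c "
from h import *
s,R,p=tool([.4920,.2625,.08])"
```

```text
t 21.75 tcp [0.5021 0.264  0.1435] xaxis [-0.075  0.997  0.037] y [0.995 0.072 0.062] z [ 0.059  0.041 -0.997] gap 0.04796889775288475 F [-0.6 -1.3 -0.4]
shift units [-0.06 -0.28  1.25]
```

Emit:
servo_tool:
  series:
    - [[-0.06, -0.28, 0.5], 0]
    - [[0, 0, 0.5], 0]
    - [[0, 0, 0.2], 0]
    - [[0, 0, 0], 0]

```text
time: 22.15
ee_pos: [0.4965, 0.257, 0.0854]
eef_rot: [0.683, 0.729, 0.037, 0.009]
ft_force: [-0.4, 1.0, 1.7]
finger_gap: 0.0482
```

```bash
python3 -c "
from h import *
s,R,p=tool([.4915,.2625,.017])"
```

```text
t 22.15 tcp [0.4965 0.257  0.0854] xaxis [-0.066  0.997  0.037] y [0.996 0.064 0.066] z [ 0.064  0.041 -0.997] gap 0.04817709397623673 F [-0.4  1.   1.7]
shift units [ 0.07 -0.18  1.36]
```

Emit:
servo_tool:
  series:
    - [[0.07, -0.18, 0.25], 0]
    - [[0, 0, 0.3], 0]
    - [[0, 0, 0.3], 0]
    - [[0, 0, 0.25], 0]
    - [[0, 0, 0.1], 0]
    - [[0, 0, 0], 0]

```text
time: 22.75
ee_pos: [0.4936, 0.2629, 0.0246]
eef_rot: [0.684, 0.728, 0.04, 0.01]
ft_force: [0.1, -0.3, 2.6]
finger_gap: 0.0478
```

```bash
python3 -c "
from h import *
s,R,p=tool([.4915,.2625,.017])"
```

```text
t 22.75 tcp [0.4936 0.2629 0.0246] xaxis [-0.065  0.997  0.04 ] y [0.996 0.062 0.071] z [ 0.069  0.045 -0.997] gap 0.04782078317848586 F [ 0.1 -0.3  2.6]
shift units [-0.01 -0.05  0.15]
```

Emit:
servo_tool:
  series:
    - [[0, 0, 0.13], 0]
    - [[0, 0, 0], 0]

```text
time: 22.95
ee_pos: [0.4981, 0.2655, 0.0242]
eef_rot: [0.684, 0.728, 0.044, 0.01]
ft_force: [-0.3, 0.1, -0.8]
finger_gap: 0.048
```

Emit:
servo_tool:
  series:
    - [[0, 0, 0], 0]
    - [[0, 0, 0], 0]
    - [[0, 0, 0], 0]
    - [[0, 0, 0], 0]
  hand: 20

```text
time: 23.35
ee_pos: [0.4991, 0.266, 0.0258]
eef_rot: [0.684, 0.728, 0.045, 0.01]
ft_force: [0.4, -0.4, 1.9]
finger_gap: 0.0325
```

Emit:
servo_tool:
  series:
    - [[0, 0, -0.2], 0]
    - [[0, 0, -0.4], 0]
    - [[0, 0, -0.6], 0]
    - [[0, 0, -0.7], 0]
    - [[0, 0, -0.7], 0]
    - [[0, 0, -0.6], 0]
    - [[0, 0, 0], 0]

```text
time: 24.05
ee_pos: [0.4848, 0.2555, 0.1926]
eef_rot: [0.685, 0.728, 0.043, 0.01]
ft_force: [0.6, -0.2, 0.1]
finger_gap: 0.033
```

```bash
python3 -c "
from h import *
basket()
s,R,p=tool([.45,-.255,.19])"
```

```text
basket rim (array([ 484.5, -265.9]), array([156.5, 194.9]), 75.5) 395
scene basket 0.93 [ 0.221 -0.301  0.03 ] [174. 121.]
scene basket 0.74 [ 0.484 -0.264  0.031] [153. 175.]
scene basket 0.32 [ 0.534 -0.257  0.042] [148. 183.]
wrist basket 0.25 [0.481 0.261 0.21 ] [256. 273.]
wrist bottle0_mid 0.89 [0.48  0.264 0.208] [253. 266.]
t 24.3 tcp [0.4826 0.2545 0.1865] xaxis [-0.063  0.997  0.039] y [0.996 0.06  0.07 ] z [ 0.067  0.043 -0.997] gap 0.0330954178574359 F [ 0.9 -0.3 -0.9]
shift units [-10.12  -1.26  -0.55]
```

Emit:
servo_tool:
  series:
    - [[-0.5, 0, -0.1], 0]
    - [[-0.8, -0.1, -0.05], 0]
    - [[-0.95, -0.15, -0.05], 0]
    - [[-0.95, -0.15, -0.05], 0]
    - [[-0.95, -0.15, -0.05], 0]
    - [[-0.95, -0.15, -0.05], 0]
    - [[-0.95, -0.15, -0.05], 0]
    - [[-0.95, -0.15, -0.05], 0]
    - [[-0.95, -0.15, -0.05], 0]
    - [[-0.7, -0.1, -0.05], 0]

```text
time: 25.3
ee_pos: [0.4398, -0.1927, 0.185]
eef_rot: [0.681, 0.732, 0.031, 0.007]
ft_force: [0.6, -0.1, -1.1]
finger_gap: 0.0328
```

```bash
python3 -c "
from h import *
s,R,p=tool([.45,-.255,.17])"
```

```text
t 25.3 tcp [ 0.4398 -0.1927  0.185 ] xaxis [-0.074  0.997  0.033] y [0.996 0.072 0.055] z [ 0.052  0.037 -0.998] gap 0.03282309445255298 F [ 0.6 -0.1 -1.1]
shift units [-1.27  0.1   0.26]
```

Emit:
servo_tool:
  series:
    - [[-0.6, 0.05, 0.1], 0]
    - [[-0.5, 0.05, 0.1], 0]
    - [[-0.15, 0, 0], 0]
    - [[0, 0, 0], 0]

```text
time: 25.7
ee_pos: [0.4462, -0.2618, 0.1704]
eef_rot: [0.684, 0.729, 0.029, 0.006]
ft_force: [0.8, 0.2, -0.8]
finger_gap: 0.033
```

```bash
python3 -c "
from h import *
basket()
s,R,p=tool([.45,-.255,.04])"
```

```text
basket rim (array([ 485.3, -265.5]), array([154.7, 194.8]), 74.1) 392
scene basket 0.96 [ 0.209 -0.274  0.027] [183. 121.]
scene basket 0.77 [ 0.491 -0.264  0.031] [152. 176.]
wrist basket 0.89 [ 0.485 -0.25   0.033] [293. 180.]
wrist basket 0.64 [ 0.262 -0.311  0.032] [ 50. 231.]
wrist bottle0_mid 0.72 [ 0.444 -0.25   0.192] [255. 267.]
t 25.95 tcp [ 0.4473 -0.2597  0.1713] xaxis [-0.069  0.997  0.032] y [0.996 0.067 0.052] z [ 0.05   0.036 -0.998] gap 0.03274276812475222 F [-0.1  0.6 -0.3]
shift units [ 0.01 -0.08  2.63]
```

Emit:
servo_tool:
  series:
    - [[0, -0.03, 0.4], 0]
    - [[0, -0.03, 0.6], 0]
    - [[0, 0, 0.6], 0]
    - [[0, 0, 0.6], 0]
    - [[0, 0, 0.25], 0]
    - [[0, 0, 0], 0]

```text
time: 26.55
ee_pos: [0.4547, -0.2493, 0.0476]
eef_rot: [0.679, 0.733, 0.034, 0.007]
ft_force: [0.6, 0.6, -0.2]
finger_gap: 0.0329
```

Emit:
servo_tool:
  series:
    - [[0, 0, 0], 0]
    - [[0, 0, 0], 0]
    - [[0, 0, 0], 0]
    - [[0, 0, 0], 0]
  hand: 48

```text
time: 26.95
ee_pos: [0.4572, -0.2497, 0.0519]
eef_rot: [0.678, 0.734, 0.036, 0.01]
ft_force: [0.1, -0.1, -0.5]
finger_gap: 0.0478
```

Emit:
servo_tool:
  series:
    - [[0, 0, -0.5], 0]
    - [[0, 0, -0.8], 0]
    - [[0, 0, -0.9], 0]
    - [[0, 0, -0.7], 0]
    - [[0.7, 0.2, 0], -1]
    - [[0.8, 0.2, 0], -1]
    - [[0.7, 0.5, 0], -1]
    - [[0.5, 0.5, 0], -1]
    - [[0, 0, 0], -1]
    - [[0, 0, 0], -1]

```text
time: 27.95
ee_pos: [0.4878, -0.1035, 0.2171]
eef_rot: [0.425, 0.904, 0.035, 0.025]
ft_force: [-0.5, -0.3, 0.7]
finger_gap: 0.0478
```

Emit:
servo_tool:
  series:
    - [[0, 0, 0], -1]
    - [[0, 0, 0], -1]
    - [[0, 0, 0], -1]
    - [[0, 0, 0], -1]
    - [[0, 0, 0], -1]
    - [[0, 0, 0], -1]
    - [[0, 0, 0], -1]
    - [[0, 0, 0], -1]
    - [[0, 0, 0], -1]
    - [[0, 0, 0], 0]
  hand: 60

```text
time: 28.95
ee_pos: [0.4885, -0.1051, 0.2218]
eef_rot: [-0.029, 0.998, 0.021, 0.042]
ft_force: [-0.7, -0.1, -0.1]
finger_gap: 0.0601
```

```bash
python3 -c "
from h import *
s,R,p=tool([.553,-.006,.15]);print(np.round(s['joint_pos'],2))
i,d,P=snap('scene','s7.png',(90,80,410,320),2)
W=cloud(d,P);p=W[d>0]
q=p[(p[:,2]>.028)&(p[:,2]<.055)&(abs(p[:,0]-.55)<.07)&(abs(p[:,1])<.04)];print('ridge',len(q),rect(q))
i,d,P=snap('wrist');W=cloud(d,P);p=W[d>0]
q=p[(p[:,2]>.008)&(p[:,2]<.019)&(abs(p[:,0]-.55)<.12)&(abs(p[:,1])<.09)];print('lid',len(q),rect(q))
spots('wrist',['lid_grip'],P)"
```

```text
t 28.95 tcp [ 0.4885 -0.1051  0.2218] xaxis [-0.995 -0.057 -0.085] y [-0.06   0.997  0.04 ] z [ 0.083  0.045 -0.996] gap 0.06005791893333851 F [-0.7 -0.1 -0.1]
shift units [-1.27  1.84  1.63]
[-0.67 -0.04  0.83  1.89 -0.03  1.2   1.8 ]
ridge 170 (array([554.5,  -6. ]), array([85.2, 17.6]), 2.7)
lid 12802 (array([552.1,  -5.1]), array([174.9, 130.7]), 4.3)
wrist lid_grip 0.75 [ 0.532 -0.011  0.017] [331. 191.]
```

View pics/s7.png

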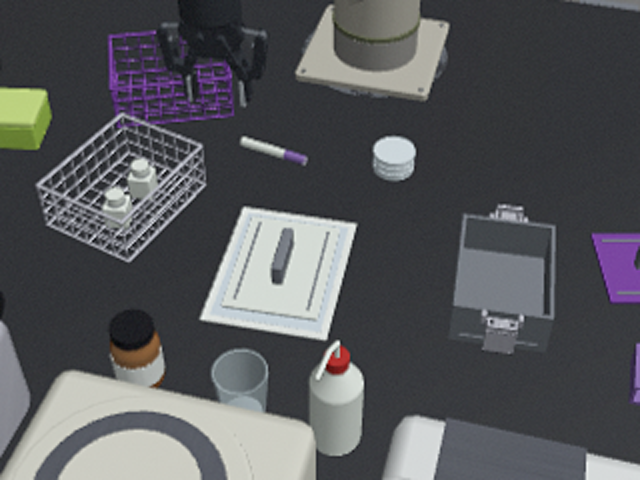

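Both bottles are in the basket at (141,180) and (117,205), the tote is empty, and the lid lies flat on the pad at (285,270). I pick the lid up again.

Emit:
servo_tool:
  series:
    - [[-0.5, 0.6, 0], -0.1]
    - [[-0.5, 0.6, 0.2], 0]
    - [[-0.3, 0.5, 0.4], 0]
    - [[0, 0.1, 0.4], 0]
    - [[0, 0, 0.4], 0]
    - [[0, 0, 0], 0]

```text
time: 29.7
ee_pos: [0.5573, -0.0044, 0.1604]
eef_rot: [-0.025, 0.998, 0.022, 0.043]
ft_force: [-0.6, 0.6, -0.6]
finger_gap: 0.0599
```

```bash
python3 -c "
from h import *
s,R,p=tool([.553,-.0055,.06])"
```

```text
t 29.7 tcp [ 0.5573 -0.0044  0.1604] xaxis [-0.995 -0.047 -0.088] y [-0.051  0.998  0.043] z [ 0.086  0.047 -0.995] gap 0.05993022260335829 F [-0.6  0.6 -0.6]
shift units [ 0.26 -0.1   1.99]
```

Emit:
servo_tool:
  series:
    - [[0.26, -0.1, 0.5], -0.25]
    - [[0, 0, 0.5], 0]
    - [[0, 0, 0.5], 0]
    - [[0, 0, 0.4], 0]
    - [[0, 0, 0], 0]

```text
time: 30.2
ee_pos: [0.5551, -0.0067, 0.0668]
eef_rot: [-0.033, 0.998, 0.023, 0.046]
ft_force: [-1.2, -0.2, 0.0]
finger_gap: 0.0599
```

```bash
python3 -c "
from h import *
s,R,p=tool([.553,-.0055,.022])"
```

```text
t 30.2 tcp [ 0.5551 -0.0067  0.0668] xaxis [-0.994 -0.064 -0.094] y [-0.068  0.997  0.042] z [ 0.091  0.048 -0.995] gap 0.05994388955190305 F [-1.2 -0.2  0. ]
shift units [ 0.12 -0.01  0.89]
```

Emit:
servo_tool:
  series:
    - [[0.1, 0, 0.3], 0]
    - [[0.05, 0, 0.3], 0]
    - [[0, 0, 0.2], 0]
    - [[0, 0, 0.05], 0]
    - [[0, 0, 0], 0]

```text
time: 30.7
ee_pos: [0.555, -0.0056, 0.0276]
eef_rot: [-0.031, 0.998, 0.023, 0.049]
ft_force: [-0.2, -0.6, -0.1]
finger_gap: 0.0603
```

Emit:
servo_tool:
  series:
    - [[0, 0, 0], 0]
    - [[0, 0, 0], 0]
    - [[0, 0, 0], 0]
    - [[0, 0, 0], 0]
    - [[0, 0, 0], 0]
  hand: 5
  force: 100

```text
time: 31.2
ee_pos: [0.5567, -0.0061, 0.0304]
eef_rot: [-0.031, 0.998, 0.023, 0.051]
ft_force: [-0.6, -1.0, -0.8]
finger_gap: 0.0139
```

```bash
python3 -c "
from h import *
s,R,p=tool()
i,d,P=snap('scene')
W=cloud(d,P);p=W[d>0]
q=p[(p[:,2]>.008)&(p[:,2]<.019)&(abs(p[:,0]-.55)<.12)&(abs(p[:,1])<.09)];print('lid',len(q),rect(q))
i,d,P=snap('wrist');W=cloud(d,P);p=W[d>0]
q=p[(p[:,2]>.008)&(p[:,2]<.019)&(abs(p[:,0]-.55)<.12)&(abs(p[:,1])<.09)];print('lid',len(q),rect(q))"
```

```text
t 31.2 tcp [ 0.5567 -0.0061  0.0304] xaxis [-0.993 -0.06  -0.103] y [-0.064  0.997  0.043] z [ 0.1    0.05  -0.994] gap 0.013905626663507422 F [-0.6 -1.  -0.8]
lid 1667 (array([554.1,  -7.7]), array([179. , 130.8]), 4.0)
lid 53193 (array([553.3,  -5.8]), array([174.6, 130.3]), 3.9)
```

The grip is a bit shallow, so I reopen, go 9 mm deeper and close again.

Emit:
servo_tool:
  series:
    - [[0, 0, 0], 0]
    - [[0, 0, 0], 0]
    - [[0.03, 0, 0.12], 0]
    - [[0.03, 0, 0.12], 0]
    - [[0.02, 0, 0.04], 0]
  hand: 35

```text
time: 31.8
ee_pos: [0.5542, -0.0049, 0.0148]
eef_rot: [-0.031, 0.998, 0.024, 0.051]
ft_force: [0.7, -0.7, 3.0]
finger_gap: 0.0351
```

Emit:
servo_tool:
  series:
    - [[0, 0, 0.02], 0]
    - [[0, 0, 0.02], 0]
    - [[0, 0, 0.01], 0]
    - [[0, 0, 0], 0]
    - [[0, 0, 0], 0]
  hand: 5

```text
time: 32.3
ee_pos: [0.5573, -0.0057, 0.0169]
eef_rot: [-0.031, 0.998, 0.025, 0.054]
ft_force: [-0.3, 0.8, 1.0]
finger_gap: 0.015
```

```bash
python3 -c "
from h import *
s,R,p=tool()
i,d,P=snap('wrist');W=cloud(d,P);p=W[d>0]
q=p[(p[:,2]>.008)&(p[:,2]<.019)&(abs(p[:,0]-.55)<.12)&(abs(p[:,1])<.09)];print('lid',len(q),rect(q))"
```

```text
t 32.3 tcp [ 0.5573 -0.0057  0.0169] xaxis [-0.992 -0.059 -0.109] y [-0.064  0.997  0.046] z [ 0.106  0.053 -0.993] gap 0.015033435145974116 F [-0.3  0.8  1. ]
lid 57469 (array([555.4,  -5.9]), array([173.6, 130.4]), 3.6)
```

Emit:
servo_tool:
  series:
    - [[0, 0, -0.2], 0]
    - [[0, 0, -0.3], 0]
    - [[0, 0, -0.5], 0]
    - [[0, 0, -0.5], 0]
    - [[0, 0, -0.5], 0]
    - [[0, 0, -0.5], 0]
    - [[0, 0, -0.3], 0]
    - [[0, 0, 0], 0]

```text
time: 33.15
ee_pos: [0.5395, -0.0156, 0.1651]
eef_rot: [-0.029, 0.998, 0.024, 0.052]
ft_force: [-0.2, 0.8, -3.1]
finger_gap: 0.0148
```

```bash
python3 -c "
from h import *
s,R,p=tool([.524,.2928,.15])"
```

```text
t 33.15 tcp [ 0.5395 -0.0156  0.1651] xaxis [-0.993 -0.056 -0.106] y [-0.061  0.997  0.045] z [ 0.103  0.051 -0.993] gap 0.014790375613634872 F [-0.2  0.8 -3.1]
shift units [-0.    6.16  0.59]
```

Emit:
servo_tool:
  series:
    - [[0, 0.4, 0.02], 0]
    - [[0, 0.7, 0.03], 0]
    - [[0, 0.8, 0.04], 0]
    - [[0, 0.8, 0.04], 0]
    - [[0, 0.8, 0.04], 0]
    - [[0, 0.8, 0.04], 0]
    - [[0, 0.8, 0.04], 0]
    - [[0, 0.6, 0.03], 0]
    - [[0, 0.3, 0.02], 0]
    - [[0, 0, 0], 0]

```text
time: 34.15
ee_pos: [0.5193, 0.2915, 0.1595]
eef_rot: [-0.026, 0.998, 0.023, 0.05]
ft_force: [-1.1, 0.6, -2.3]
finger_gap: 0.0147
```

```bash
cat >> h.py <<'E'
def lidfit():
    # lid pose relative to tote from wrist (near plate) & scene clouds
    for cam in('scene','wrist'):
        i,d,P=snap(cam);W=cloud(d,P);s=observe();T=np.array(s['ee_pos'])
        white=(i.min(2)>150)&(d>0)&(np.abs(W[...,0]-T[0])<.13)&(np.abs(W[...,1]-T[1])<.1)&(W[...,2]>.065)
        q=W[white]
        if len(q)<50: print(cam,'few');continue
        A=np.c_[q[:,:2]-T[:2],np.ones(len(q))];m=np.ones(len(q),bool)
        for _ in range(5):
            c=np.linalg.lstsq(A[m],q[m,2],rcond=None)[0];m=np.abs(q[:,2]-A@c)<.004
        print(cam,'lid',len(q),m.sum(),rect(q[m]),'slopes',c[:2].round(3),'z at tcp',c[2].round(4))
E
python3 -c "
from h import *
s,R,p=tool([.524,.2928,.09]);lidfit()"
```

```text
t 34.15 tcp [0.5193 0.2915 0.1595] xaxis [-0.994 -0.049 -0.101] y [-0.054  0.998  0.043] z [ 0.099  0.048 -0.994] gap 0.014724070506081067 F [-1.1  0.6 -2.3]
shift units [ 0.05 -0.04  1.39]
scene lid 3428 76 (array([528.5, 260.5]), array([206. , 127.4]), 29.1) slopes [-2.307 -0.777] z at tcp 0.3222
wrist lid 6812 6812 (array([485.2, 310.4]), array([ 88.3, 114.7]), 86.8) slopes [-0.008  0.024] z at tcp 0.158
```

Emit:
servo_tool:
  series:
    - [[0.05, -0.03, 0.3], -0.22]
    - [[0, 0, 0.4], 0]
    - [[0, 0, 0.4], 0]
    - [[0, 0, 0.2], 0]
    - [[0, 0, 0], 0]

```text
time: 34.75
ee_pos: [0.528, 0.2792, 0.0943]
eef_rot: [-0.029, 0.998, 0.021, 0.052]
ft_force: [-0.9, 0.8, -3.1]
finger_gap: 0.0149
```

```bash
python3 -c "
from h import *
s,R,p=tool([.524,.2928,.075])
i,d,P=snap('wrist','w8.png');W=cloud(d,P)
lidfit()"
```

```text
t 34.75 tcp [0.528  0.2792 0.0943] xaxis [-0.993 -0.056 -0.105] y [-0.06   0.997  0.039] z [ 0.102  0.045 -0.994] gap 0.014933345041018483 F [-0.9  0.8 -3.1]
shift units [0.11 0.26 0.39]
scene lid 3672 99 (array([522.2, 282.1]), array([121. , 192.9]), 87.8) slopes [-2.418 -0.657] z at tcp 0.26
wrist lid 4573 4573 (array([493.4, 296.2]), array([106.,  92.]), 3.3) slopes [-0.005  0.02 ] z at tcp 0.0943
```

View pics/w8.png

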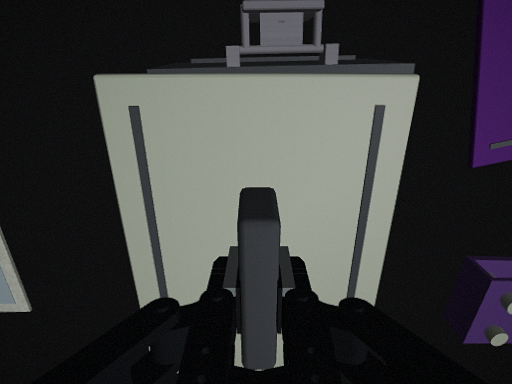

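Emit:
servo_tool:
  series:
    - [[0.05, 0.13, 0], -0.1]
    - [[0.05, 0.13, 0], -0.1]
    - [[0, 0, 0], 0]

```text
time: 35.2
ee_pos: [0.5231, 0.2955, 0.0986]
eef_rot: [-0.041, 0.997, 0.023, 0.054]
ft_force: [0.5, -0.4, -1.5]
finger_gap: 0.0147
```

```bash
python3 -c "
from h import *
s,R,p=tool([.524,.2928,.075])
i,d,P=snap('wrist');W=cloud(d,P);v=d>0;T=p
plate=W[v&(i.min(2)>120)&(abs(W[...,2]-T[2])<.008)&(abs(W[...,0]-T[0])<.1)&(abs(W[...,1]-T[1])<.08)]
y=plate[:,1];x=plate[:,0]
print('plate near edge x',np.percentile(x,.3),rect(plate))
# lateral edges near near-end
for a in(.445,.455,.465):
    q=plate[abs(x-a)<.004];print(a,len(q),np.percentile(q[:,1],[.5,99.5]).round(4) if len(q) else '', 'tote centre y at x', .2925+.077*(a-.5215))
"
```

```text
t 35.2 tcp [0.5231 0.2955 0.0986] xaxis [-0.991 -0.078 -0.11 ] y [-0.083  0.996  0.041] z [ 0.107  0.05  -0.993] gap 0.014743566451197567 F [ 0.5 -0.4 -1.5]
shift units [ 0.04 -0.07  0.47]
plate near edge x 0.43219720305712384 (array([519.5, 295.4]), array([168.8, 129.2]), 4.7)
0.445 6289 [0.2255 0.3526] tote centre y at x 0.28660949999999996
0.455 5459 [0.2263 0.3536] tote centre y at x 0.2873795
0.465 4994 [0.2271 0.3544] tote centre y at x 0.2881495
```

Emit:
servo_tool:
  series:
    - [[0, -0.06, 0.1], 0]
    - [[0, 0, 0.1], 0]
    - [[0, 0, 0], 0]

```text
time: 35.55
ee_pos: [0.5248, 0.2924, 0.0879]
eef_rot: [-0.04, 0.997, 0.023, 0.055]
ft_force: [-0.1, -0.1, -2.0]
finger_gap: 0.0146
```

```bash
cat >> h.py <<'E'
def plate():
    s,R,T=tool([.524,.2928,.075]);i,d,P=snap('wrist');W=cloud(d,P);v=d>0
    p=W[v&(i.min(2)>120)&(abs(W[...,2]-T[2])<.008)&(abs(W[...,0]-T[0])<.1)&(abs(W[...,1]-T[1])<.08)]
    x=p[:,0];print('lid yaw',rect(p)[2],'z',np.median(p[:,2]).round(4))
    for a in(.45,.46):
        q=p[abs(x-a)<.004];e=np.percentile(q[:,1],[.5,99.5]);print('y err mm',1000*(e.mean()-(.2925+.077*(a-.5215))),e.round(4))
    print('x err mm',1000*(np.percentile(x,.3)-.5215+.087+.004))
E
python3 -c "
from h import *
plate()"
```

```text
t 35.55 tcp [0.5248 0.2924 0.0879] xaxis [-0.991 -0.078 -0.111] y [-0.083  0.996  0.041] z [ 0.107  0.05  -0.993] gap 0.014602125215167504 F [-0.1 -0.1 -2. ]
shift units [ 0.04 -0.    0.25]
lid yaw 4.7 z 0.0863
y err mm -0.7106274762873621 [0.2227 0.3499]
y err mm -0.7013090564620406 [0.2234 0.3508]
x err mm 3.3626872918268957
```

Emit:
servo_tool:
  series:
    - [[0.06, 0, 0.1], 0]
    - [[0, 0, 0.1], 0]
    - [[0, 0, 0.06], 0]
    - [[0, 0, 0], 0]

```text
time: 36.0
ee_pos: [0.5236, 0.2926, 0.0746]
eef_rot: [-0.04, 0.997, 0.023, 0.055]
ft_force: [-4.3, -1.7, 7.7]
finger_gap: 0.0147
```

```bash
python3 -c "
from h import *
plate()"
```

```text
t 36.0 tcp [0.5236 0.2926 0.0746] xaxis [-0.991 -0.077 -0.111] y [-0.083  0.996  0.041] z [ 0.107  0.05  -0.993] gap 0.014711740163111843 F [-4.3 -1.7  7.7]
shift units [-0.01  0.   -0.01]
lid yaw 4.7 z 0.0731
y err mm -0.47930689385128344 [0.2229 0.3502]
y err mm -0.4807338804851402 [0.2237 0.3508]
x err mm 2.0224176364519697
```

Emit:
servo_tool:
  series:
    - [[0, 0, 0], 0]
    - [[0, 0, 0], 0]
    - [[0, 0, 0], 0]
    - [[0, 0, 0], 0]
  hand: 60

```text
time: 36.45
ee_pos: [0.5244, 0.293, 0.075]
eef_rot: [-0.04, 0.997, 0.023, 0.056]
ft_force: [0.7, -0.6, -0.2]
finger_gap: 0.0602
```

Emit:
servo_tool:
  series:
    - [[0, 0, -0.3], 0]
    - [[0, 0, -0.5], 0]
    - [[0, 0, -0.8], 0]
    - [[0, 0, -0.8], 0]
    - [[0.9, 0, 0], 0]
    - [[0.9, 0, 0], 0]
    - [[0.6, -0.5, 0], 0]
    - [[0, -0.9, 0], 0]
    - [[0, -0.9, 0], 0]
    - [[0, 0, 0], 0]

```text
time: 37.45
ee_pos: [0.3991, 0.1594, 0.1884]
eef_rot: [-0.04, 0.997, 0.027, 0.06]
ft_force: [0.2, 1.5, 0.1]
finger_gap: 0.0599
```

```bash
python3 -c "
from h import *
tool()
i,d,P=snap('scene','s9.png',(90,80,410,320),2);W=cloud(d,P)
j,d2,P2=snap('top');W2=cloud(d2,P2)
for cam,X,D in(('scene',W,d),('top',W2,d2)):
    q=X[(D>0)&(abs(X[...,0]-.52)<.1)&(abs(X[...,1]-.292)<.08)&(X[...,2]>.066)&(X[...,2]<.079)]
    c=np.linalg.lstsq(np.c_[q[:,:2]-[.521,.292],np.ones(len(q))],q[:,2],rcond=None)[0]
    print(cam,len(q),rect(q),'slopes,z',c.round(4))
"
```

```text
t 37.45 tcp [0.3991 0.1594 0.1884] xaxis [-0.99  -0.076 -0.121] y [-0.082  0.995  0.049] z [ 0.117  0.059 -0.991] gap 0.05988095438319808 F [0.2 1.5 0.1]
scene 2217 (array([525.6, 290.8]), array([184.6, 129.7]), 4.4) slopes,z [0.0007 0.0002 0.071 ]
top 1669 (array([520.3, 292.2]), array([183.1, 131.3]), 5.0) slopes,z [-0.0057 -0.0029  0.0726]
```

View pics/s9.png

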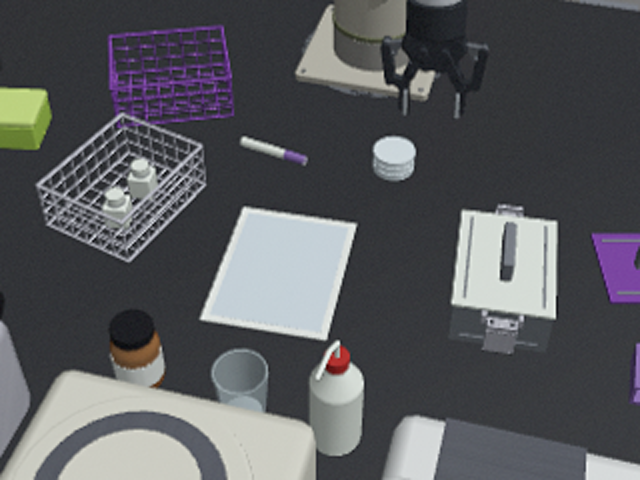

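The lid sits level at 71–72 mm and square on the tote (505,260), with the clips open. The bottles are in the white basket, the wash bottle and jar stand, and the arm is clear, so I hand in.

```bash
python3 -c "
from station import *
print(job_done(),observe()['time'])"
```

```text
the job is handed in; nothing more can be done
the job is handed in; nothing more can be done
```

The job is done and handed in at about 37.5 s of robot time, out of 210 s allowed; the hand-in reports no verdict.

- **What I did:** I flipped both clips open and laid the lid flat on the pad. Two bottles were present, and I moved both into the white wire basket. I then put the lid back on the tote, leaving the clips open.
- **Lid:** In the last pictures it is level, with slopes under 0.006. Its top face is at 71.0 mm in the scene camera and 72.6 mm in the top camera, against 72 mm nominal. Its yaw is 4.4–5.0°, against 4.4–4.6° for the tote.
- **Everything else:** Both bottles are in the basket, the wash bottle and brown jar are standing, and the gripper is clear.

**Checks that disagreed or stay open:**
- The two cameras differ by about 5 mm on the lid's x position. The clips blur that measurement, and the earlier wrist fit gave an error of about 2 mm or less.
- The tool's tilt crept up to about 7° during the run, but the lid still seated level.
- The purple look-alike basket read about 3 cm off in a single measurement. I never touched it.

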